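Shut the curing box over freshly glued housings

TASK

The housings in the curing box are freshly glued: shut the box over them. Push the locked knuckle of the lid stay through so that the stay gives way while the lid is still up, then take the lid by its pull bar and lower it gently until it is fully shut, never letting it drop, and leave the housings and the things round the box as they stand.

Things in the scene. Friction and masses are not known exactly. Their poses are not given: they have to be found in the camera images.
- cure_box: White sheet-metal curing box fixed to the table, 150 (x) x 280 (y) x 117 mm high to its black rim gasket, open on top, 4 mm walls; origin: centre of its underside. Its x runs from the front (dark control panel, facing the robot) to the lid's hinge at the back, y to the left, z up. The lid (0.4 to 0.65 kg, 154 x 284 mm) starts open, leaning 13 degrees forward of upright, propped by a two-arm steel stay inside the left wall.
- hinge_mid (a point): Middle of the lid's hinge axis, at (80, 0, 119) mm in the box's frame; the axis runs along the box's y.
- pull_bar (a point): Centre of the lid's pull bar: a round steel bar 12 mm thick, 116 mm long along the box's y, on two rods 40 mm out from the lid's free edge. 197 mm from the hinge axis. It is the highest part at the start (about 313 mm up) and, with the lid shut, stands 40 mm in front of the box at (-117, 0, 127) mm in the box's frame; it may turn between the fingers as the lid swings.
- thumb_pad (a point): Centre of the outer face of the flat steel thumb pad, 26 x 26 x 3 mm, ribbed, on the lower stay arm just below the knuckle. At the start at (-17, 108, 154) mm in the box's frame, facing the robot and up: its outward normal is (-0.80, 0, 0.61) there. Pushed in (away from the robot and down) it swings about the arm's lower pivot, a line along y through (-45, -, 101) mm. The two stay arms are 71 mm long between pivots, 13 mm wide.
- lid (a joint): Lid angle, rad: 0 as found, open, grows as it closes, 1.344 fully shut. With the stay locked it cannot be closed. Free, it is held up by weak friction only down to somewhere between 0.15 and 0.3, depending on its weight; lower than that it falls by itself unless held.
- knuckle (a joint): Fold of the stay at its knuckle, rad: 0 locked against its stop, 0.2 arms straight (dead centre), about 2.83 with the lid shut. A sprung roller holds it locked: about 7 to 11 N on the thumb pad starts it, it springs back if let go before dead centre (7 mm of pad travel), past that the push-back vanishes and it snaps by itself to about 0.45 (some 15 mm). Friction then holds the lid up; pushed on beyond about 1.0 (35 mm) the lid may drop.
- glued_1: One of four white moulded housings, 25 x 28 x 24 mm, standing loose on the white plate in the box; origin: centre of its underside. Not to be touched.
- glued_2: One of four white moulded housings, 25 x 28 x 24 mm, standing loose on the white plate in the box; origin: centre of its underside. Not to be touched.
- glued_3: One of four white moulded housings, 25 x 28 x 24 mm, standing loose on the white plate in the box; origin: centre of its underside. Not to be touched.
- glued_4: One of four white moulded housings, 25 x 28 x 24 mm, standing loose on the white plate in the box; origin: centre of its underside. Not to be touched.
- glue_bottle: White glue bottle with needle cap, 26 mm across, 106 mm high, standing 3 to 5 cm to the right of the box; origin: centre of its underside. A bystander.
- grease_tin: Round grease tin, 54 mm across, 24 mm high, to the left of the box; origin: centre of its underside. A bystander.
- label_roll: White label roll, 59 mm across, 30 mm high, in front of the box on the right; origin: centre of its underside. A bystander.

How it is judged:
On the way:
1. the stay is pushed through at its knuckle and has begun to fold, the lid still up (value of joint knuckle above 0.35 rad and value of joint lid below 0.5 rad), for 0.1 s.
At the end, for the whole second after the job is handed in: The lid is fully shut (within 5 mm at its bar) and at rest; the four housings are within 12 mm, the glue bottle, grease tin and label roll within 30 mm of where they stood (value of joint lid above 1.32 rad and velocity of joint lid between -0.05 and 0.05 rad/s and distance of each of glued_1, glued_2, glued_3, glued_4 from where it was at the start of the episode below 0.012 m and distance of each of glue_bottle, grease_tin, label_roll from where it was at the start of the episode below 0.03 m); the robot touches nothing.
It fails at once if the lid is let drop: it swings shut faster than a hand would lower it (a fall of the last 4 mm is allowed) (velocity of joint lid above 1.5 rad/s).
It fails at once if a glued housing is shifted or tipped (distance of any of glued_1, glued_2, glued_3, glued_4 from where it was at the start of the episode above 0.012 m or angle between any of glued_1, glued_2, glued_3, glued_4's own z axis and vertical above 0.5 rad).
It fails at once if a thing round the box is pushed away or tipped over (distance of any of glue_bottle, grease_tin, label_roll from where it was at the start of the episode above 0.03 m or angle between any of glue_bottle, grease_tin, label_roll's own z axis and vertical above 0.5 rad).
It also fails if it takes over 58 s, if anything falls off the work surface, if the arm or the gripper's body presses on something with over 40 N, if the wrist force passes 120 N, or if a joint passes its speed limit or range.

ROBOT

A 6-joint arm with a two-finger parallel gripper is mounted at the origin on the work surface; the furniture and walls round the work are solid. World frame = base frame: x ahead of the robot, y to its left, z up, the work surface at z = 0. Lengths are in m, angles in rad, forces in N, time in s.
With the tool pointing down it reaches from about 0.375 to 0.975 m from the base axis. Payload 3.8 kg.
Tool frame: the origin (TCP) lies midway between the tips of the shut fingers; the grasp point (between the pads) lies 19 mm behind it; z points along the fingers, y is the line along which they close (so a half turn about z gives the same grasp; the last joint's range is limited). The gripper opens to 85 mm and grips with 20 to 120 N. Pads are 22 mm wide; open, the fingers measure 114 mm over their backs; the gripper's body (76 mm by 85 mm) begins 54 mm behind the grasp point. The pads swing forward as they close: fully open they stand 13 mm farther back than shut.
Start: joints at [-1.351, 0.264, 1.604, -0, 1.274, -0.037], TCP at [0.171, -0.653, 0.231] pointing down, gripper open.
Joint ranges: [-2.63, 2.63], [-0.94, 2.18], [0.31, 2.57], [-1.31, 4.45], [0, 2.66], [-2.55, 2.55]. Speed limits (rad/s): [2.57, 2.57, 3.14, 3.14, 3.14, 3.14].

INTERFACE

Orientations are given as a rotation vector (axis times angle).
In Python, from workcell import read_state, vision, ticket gives the robot as it stands. The module is installed in compiled form; this text tells all that it offers.
- The arm moves only by the tool jog_arm, never from a script. Its arguments are lists of equal length, an entry for each row: "turn": the turn, a rotation vector about the tool's x, y, z in rad, a list of three; "delta_pos": the shift along the tool's x, y, z in m, a list of three; "gripper": the finger opening in m, from 0 to 0.0854. In form: {"turn": [[rx, ry, rz], ...], "delta_pos": [[dx, dy, dz], ...], "gripper": [gripper, ...]}. A call has 1 to 20 rows; each row shifts and turns the commanded pose from where the row before left it, along the tool's axes as they then stand; what a row does not reach is not made up. A row lasts 1/12 s, in which the tool goes at most 41.7 mm and 7.16 degrees, less where a joint would pass 70% of its speed; a pose out of reach is approached as far as the arm can. A call with a gripper value outside its range is refused whole. The fingers move at their own pace and stop on an object; "grip_force" is the grip in N (left out, the last holds). Time passes only in rows, so rows that do not move let the fingers close. It gives the time, the measured TCP pose, the force, the opening and the grip force at its end, in the units of the state.
- read_state(): the state, without advancing time (a new reading comes with each control period).
- vision.read_camera(name): name is "scene" or "top" or "wrist"; returns the picture (400x640x3 uint8, red, green, blue); there is no depth.
- vision.calibration(name): a dict with "vfov" (degrees; the focal length in pixels is half the picture's height over the tangent of half this angle, whatever the lens; pixels are square), "cx", "cy" (the principal point, pixels), "R" (3x3) and "t" (3): a world point X has camera coordinates R X + t; the wrist camera has in their place "mount" (4x4, takes a point from camera to tool coordinates, whose origin is the TCP and whose axes are the flange's). Camera axes: x right, y down, z forward; pixel columns grow to the right and rows downward; lengths in m; the calibration is good to about 2 mm. A picture is of the moment at which its call begins: read the wrist's pose just before it. calibration takes no time and is no camera call.
- ticket.finish_job(): hands the job in; it is judged then, once.
The state is a dict: "time": time; "q": joint angles; "joint_vel": joint speeds; "joint_torque": joint torques, N m; "tool_pos": TCP position; "tcp_rot": TCP orientation; "wrist_force": force on the tool from outside, world axes, zero at the start; "torque": the same for the moment, N m; "width": opening from 0.0 (shut) to 1.0 (fully open); "grip_force": force on a finger pad.
Only numpy, scipy, OpenCV 4.12 (cv2) and the standard library are available. Lean on these libraries where they do the work, as an engineer would, in place of code of your own. Each camera call takes 0.05 s, during which the arm holds its last target. There are 200 camera calls.

## Working session

There is one attempt and no reset: what is moved stays moved. The work goes in short steps, Python scripts to look and compute and a tool call to move; the robot and the scene stay as the last step left them, time stands still between calls to the robot, and variables do not carry over. Pictures are saved under pics/ and viewed, at most 10 in all, crops included, and the job is handed in when it is done.

Besides the shell and the picture viewer there is one more tool, called after ">>>" as name(argument=value, ...) on one line, values as JSON. jog_arm: Moves the arm, as the interface text tells. Its arguments: {"type":"object","properties":{"turn":{"type":"array","items":{"type":"array","items":{"type":"number"}}},"delta_pos":{"type":"array","items":{"type":"array","items":{"type":"number"}}},"gripper":{"type":"array","items":{"type":"number"}},"grip_force":{"type":"number"}},"required":["turn","delta_pos","gripper"]}

```bash
mkdir -p pics; python3 - <<'E'
from workcell import read_state, vision
import cv2, numpy as np
s=read_state(); print(s)
for n in("scene","top"):
    im=vision.read_camera(n); cv2.imwrite(f"pics/{n}0.png",im[:,:,::-1]); c=vision.calibration(n); print(n,c)
print(vision.calibration("wrist"))
E
```

```text
{'time': 0.0, 'q': array([-1.35089476e+00,  2.64754210e-01,  1.60538470e+00, -6.47633324e-06,
        1.27368021e+00, -3.68992603e-02]), 'joint_vel': array([-0.00046933, -0.00152782,  0.00078206, -0.00118277,  0.00099389,
       -0.00112956]), 'joint_torque': array([ 1.55383568e-04, -5.15110230e+01, -3.67316866e+01, -2.90511280e-04,
        1.29021736e-02, -1.50772757e-05]), 'tool_pos': array([ 0.17127896, -0.65215337,  0.22995552]), 'tcp_rot': array([-3.11353228e+00, -4.01993432e-01,  3.29014442e-04]), 'wrist_force': array([ 0.8379546 ,  0.31408522, -0.52637083]), 'torque': array([0.01478653, 0.00347599, 0.00678196]), 'grip_force': 0.0, 'width': 1.0049416015401813}
scene {'vfov': 42.673533714407036, 'cx': 324.78578091037156, 'cy': 200.37075436751664, 'R': array([[ 0.85314762, -0.52154453, -0.01142098],
       [-0.26590578, -0.41592725, -0.86965432],
       [ 0.44881316,  0.74498042, -0.49352905]]), 't': array([-0.45121802,  0.32447171,  1.46044642])}
top {'vfov': 57.99188207830394, 'cx': 314.6965183199306, 'cy': 199.30914377425742, 'R': array([[ 0.01527577, -0.99969529, -0.01939   ],
       [-0.99541484, -0.01337333, -0.09471248],
       [ 0.09442431,  0.0207479 , -0.99531582]]), 't': array([0.01128888, 0.54558352, 1.08355708])}
{'vfov': 66.74812600115989, 'cx': 323.4590115085408, 'cy': 197.03269230572593, 'mount': array([[-3.81694812e-04, -9.61897232e-01, -2.73410992e-01,
         6.94102597e-02],
       [ 9.99999511e-01, -6.16499917e-04,  7.72883843e-04,
         2.19567929e-04],
       [-9.11992682e-04, -2.73410563e-01,  9.61896997e-01,
        -1.41272839e-01],
       [ 0.00000000e+00,  0.00000000e+00,  0.00000000e+00,
         1.00000000e+00]])}
```

View pics/scene0.png

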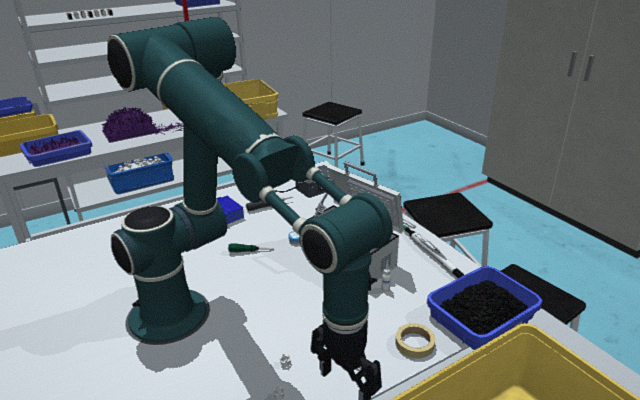

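View pics/top0.png

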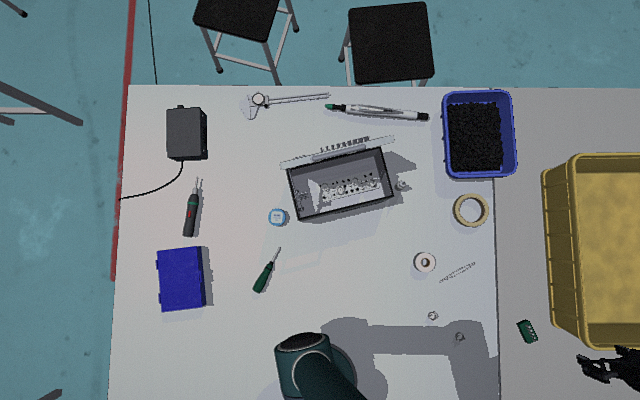

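The top view shows the box around (340,183), yawed slightly. The grease tin is at (278,217), the bottle at (403,185) and the label roll at (425,262). I'll zoom in on the box.

```bash
python3 - <<'E'
import cv2
im=cv2.imread("pics/top0.png")[125:230,265:425]
cv2.imwrite("pics/top0c.png",cv2.resize(im,None,fx=5,fy=5,interpolation=cv2.INTER_CUBIC))
E
```

```text
(no output)
```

View pics/top0c.png

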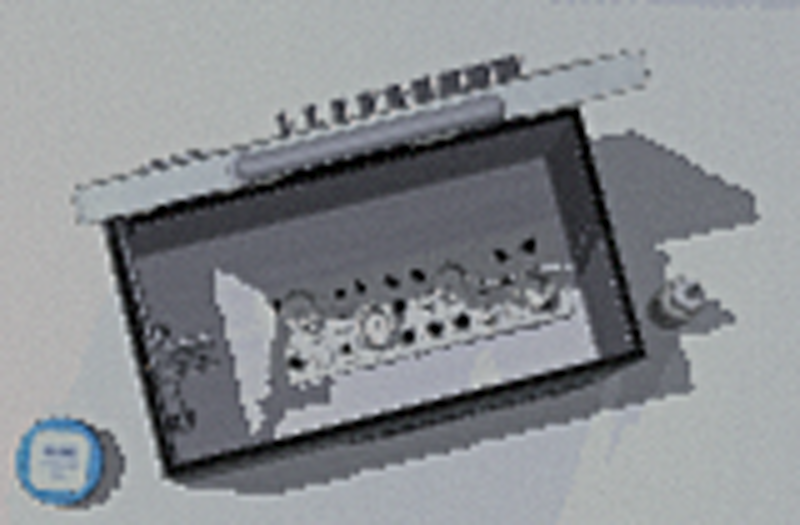

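The crop shows the rim corners at FL (170,475), FR (640,355) and BR (580,110), with the bar ends at (237,165) and (500,110). I'll fit the pose from these.

```bash
cat > h.py <<'E'
import numpy as np
from scipy.optimize import least_squares
from scipy.spatial.transform import Rotation as R
from workcell import read_state, vision
def proj(c,X):
    f=200/np.tan(np.radians(c["vfov"]/2)); p=np.atleast_2d(X)@np.array(c["R"]).T+c["t"]
    return np.c_[c["cx"]+f*p[:,0]/p[:,2], c["cy"]+f*p[:,1]/p[:,2]]
def wristcal(s):
    c=vision.calibration("wrist"); T=np.eye(4); T[:3,:3]=R.from_rotvec(s["tcp_rot"]).as_matrix(); T[:3,3]=s["tool_pos"]
    M=np.linalg.inv(T@c["mount"]); c["R"]=M[:3,:3]; c["t"]=M[:3,3]; return c
def b2w(p,X):
    return np.atleast_2d(X)/1000@R.from_rotvec([0,0,p[2]]).as_matrix().T+[p[0],p[1],0]
E
python3 - <<'E'
from h import *
B=np.array([[-75,140,117],[-75,-140,117],[75,-140,117],[43.4,58,313],[43.4,-58,313]])
px=np.array([[170,475],[640,355],[580,110],[237,165],[500,110]])/5+[265,125]
c=vision.calibration("top")
r=least_squares(lambda p:(proj(c,b2w(p,B))-px).ravel(),[.6,0,.2])
print(r.x,r.fun.reshape(-1,2).round(1))
print("pad",b2w(r.x,[-17,108,154]),"bar",b2w(r.x,[43.4,0,313]),"shut",b2w(r.x,[-117,0,127]))
E
```

```text
[ 0.58483341 -0.05189392  0.25085526] [[-1.7  0.1]
 [ 1.2  0.8]
 [-0.2 -1.1]
 [ 2.1  0.5]
 [-1.5 -0.3]]
pad [[0.54155639 0.04850577 0.154     ]] bar [[ 0.62687501 -0.04112063  0.313     ]] shut [[ 0.47149546 -0.08093713  0.127     ]]
```

```bash
cat >> h.py <<'E'
def Rt(psi,tdeg):
    t=np.radians(tdeg); c,s=np.cos(t),np.sin(t)
    return R.from_rotvec([0,0,psi])*R.from_matrix(np.array([[0,1,0],[c,0,s],[s,0,-c]]).T)
def rows(pos,rot,wps,nd=4):
    """wps: list of (pos, Rotation, nrows); prints rounded rows, tracking the rounded pose"""
    T,D=[],[]
    for P,Q,n in wps:
        p0,q0=pos.copy(),rot; d=(q0.inv()*Q).as_rotvec()
        for k in range(1,n+1):
            tp=p0+(np.asarray(P)-p0)*k/n; tq=q0*R.from_rotvec(d*k/n)
            dp=rot.inv().apply(tp-pos).round(nd); dr=(rot.inv()*tq).as_rotvec().round(nd)
            pos=pos+rot.apply(dp); rot=rot*R.from_rotvec(dr); T.append(dr.tolist()); D.append(dp.tolist())
    print('"turn":',T); print('"delta_pos":',D); print(len(T),pos)
E
python3 - <<'E'
from h import *
s=read_state(); p=[.5848,-.0519,.2509]
Q=Rt(p[2],25); tgt=b2w(p,[-89,108,209])[0]; print(tgt)
q0=R.from_rotvec(s["tcp_rot"])
mid=np.array([.34,-.25,.30])
print((q0.inv()*Rt(p[2],0)).as_rotvec())
rows(s["tool_pos"],q0,[(mid,Rt(p[2]-.4,8),12),(tgt,Q,8)],3)
E
```

```text
[0.47177285 0.0306219  0.209     ]
[-0.00157745 -0.00166421 -1.5649096 ]
"turn": [[-0.01, 0.007, -0.097], [-0.011, 0.006, -0.097], [-0.01, 0.007, -0.097], [-0.011, 0.007, -0.097], [-0.01, 0.006, -0.097], [-0.011, 0.007, -0.097], [-0.01, 0.007, -0.096], [-0.01, 0.006, -0.097], [-0.011, 0.007, -0.097], [-0.01, 0.007, -0.097], [-0.011, 0.006, -0.097], [-0.01, 0.007, -0.097], [-0.037, 0.014, -0.048], [-0.036, 0.015, -0.048], [-0.037, 0.014, -0.048], [-0.036, 0.014, -0.049], [-0.037, 0.014, -0.048], [-0.037, 0.014, -0.048], [-0.036, 0.015, -0.048], [-0.037, 0.014, -0.048]]
"delta_pos": [[0.022, -0.029, -0.006], [0.025, -0.026, -0.006], [0.027, -0.024, -0.006], [0.03, -0.021, -0.006], [0.031, -0.018, -0.006], [0.034, -0.015, -0.006], [0.034, -0.012, -0.006], [0.035, -0.008, -0.005], [0.037, -0.005, -0.006], [0.036, -0.001, -0.005], [0.036, 0.003, -0.005], [0.036, 0.006, -0.005], [0.037, 0.009, 0.013], [0.037, 0.011, 0.013], [0.035, 0.012, 0.015], [0.035, 0.013, 0.016], [0.034, 0.014, 0.016], [0.033, 0.015, 0.018], [0.032, 0.017, 0.018], [0.032, 0.016, 0.02]]
20 [0.47134297 0.03100983 0.20876335]
```

>>> jog_arm(turn=[[-0.01,0.007,-0.097],[-0.011,0.006,-0.097],[-0.01,0.007,-0.097],[-0.011,0.007,-0.097],[-0.01,0.006,-0.097],[-0.011,0.007,-0.097],[-0.01,0.007,-0.096],[-0.01,0.006,-0.097],[-0.011,0.007,-0.097],[-0.01,0.007,-0.097],[-0.011,0.006,-0.097],[-0.01,0.007,-0.097],[-0.037,0.014,-0.048],[-0.036,0.015,-0.048],[-0.037,0.014,-0.048],[-0.036,0.014,-0.049],[-0.037,0.014,-0.048],[-0.037,0.014,-0.048],[-0.036,0.015,-0.048],[-0.037,0.014,-0.048]], delta_pos=[[0.022,-0.029,-0.006],[0.025,-0.026,-0.006],[0.027,-0.024,-0.006],[0.03,-0.021,-0.006],[0.031,-0.018,-0.006],[0.034,-0.015,-0.006],[0.034,-0.012,-0.006],[0.035,-0.008,-0.005],[0.037,-0.005,-0.006],[0.036,-0.001,-0.005],[0.036,0.003,-0.005],[0.036,0.006,-0.005],[0.037,0.009,0.013],[0.037,0.011,0.013],[0.035,0.012,0.015],[0.035,0.013,0.016],[0.034,0.014,0.016],[0.033,0.015,0.018],[0.032,0.017,0.018],[0.032,0.016,0.02]], gripper=[0,0,0,0,0,0,0,0,0,0,0,0,0,0,0,0,0,0,0,0], grip_force=40)

```text
time: 1.77
tool_pos: [0.4718, 0.0322, 0.2086]
tcp_rot: [1.731, 2.237, 0.497]
wrist_force: [0.1, -1.0, 0.8]
width: 0.001
grip_force: 0.0
```

```bash
python3 - <<'E'
from h import *
import cv2
s=read_state(); im=vision.read_camera("wrist").copy()[:,:,::-1].copy(); c=wristcal(s)
print(s["time"],s["tool_pos"],R.from_rotvec(s["tcp_rot"]).as_matrix().round(3),s["q"].round(2))
p=[.5848,-.0519,.2509]
B=[[-17,108,154],[-75,140,117],[75,140,117],[-75,-140,117],[43.4,58,313]]
u=proj(c,b2w(p,B)); print(u.round())
for a in u[:4]: cv2.circle(im,tuple(int(v) for v in a),4,(0,0,255),1)
cv2.imwrite("pics/w1.png",im)
E
```

```text
1.7667 [0.4718438  0.03217355 0.20858992] [[-0.251  0.876  0.412]
 [ 0.968  0.228  0.104]
 [-0.003  0.425 -0.905]] [-0.09 -0.41  2.33  0.2   0.81 -0.45]
[[378. 207.]
 [289. 163.]
 [437. 152.]
 [297. 436.]
 [701. 400.]]
```

View pics/w1.png

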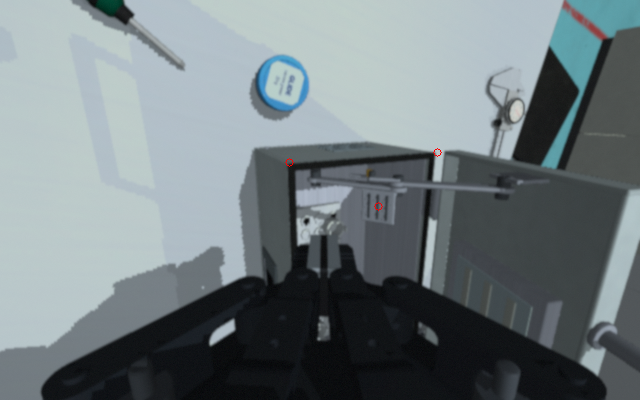

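The wrist view shows the pad centred at about (379,207) and the rim corners at (292,165) and (433,153). That matches the fit to within a few mm, so I'll close in on the pad.

```bash
python3 - <<'E'
from h import *
s=read_state(); p=[.5848,-.0519,.2509]
Q=Rt(p[2],38); q0=R.from_rotvec(s["tcp_rot"])
a=b2w(p,[-42,108,162.5])[0]; b=b2w(p,[-21,108,149])[0]
rows(s["tool_pos"],q0,[(a,Q,6),(b,Q,6)])
E
```

```text
"turn": [[-0.0378, -0.0011, 0.001], [-0.0379, -0.0011, 0.0009], [-0.0378, -0.0011, 0.001], [-0.0379, -0.0011, 0.001], [-0.0378, -0.0011, 0.001], [-0.0379, -0.0011, 0.0009], [0.0, -0.0, 0.0], [0.0, -0.0, 0.0], [0.0, -0.0, 0.0], [0.0, -0.0, 0.0], [0.0, -0.0, 0.0], [0.0, -0.0, 0.0]]
"delta_pos": [[-0.0012, 0.0041, 0.0097], [-0.0012, 0.0037, 0.0098], [-0.0012, 0.0033, 0.0099], [-0.0012, 0.0029, 0.0101], [-0.0012, 0.0026, 0.0102], [-0.0011, 0.0022, 0.0102], [-0.0, 0.0014, 0.0039], [-0.0, 0.0013, 0.004], [-0.0, 0.0014, 0.0039], [-0.0, 0.0014, 0.0039], [-0.0, 0.0013, 0.004], [-0.0, 0.0014, 0.0039]]
12 [0.53765144 0.0475445  0.14899544]
```

>>> jog_arm(turn=[[-0.038,-0.001,0.001],[-0.038,-0.001,0.001],[-0.038,-0.001,0.001],[-0.038,-0.001,0.001],[-0.038,-0.001,0.001],[-0.038,-0.001,0.001],[0,0,0],[0,0,0],[0,0,0],[0,0,0],[0,0,0]], delta_pos=[[-0.001,0.004,0.01],[-0.001,0.004,0.01],[-0.001,0.003,0.01],[-0.001,0.003,0.01],[-0.001,0.003,0.01],[-0.002,0.002,0.01],[0,0.0014,0.004],[0,0.0014,0.004],[0,0.0014,0.004],[0,0.0014,0.004],[0,0.0014,0.004]], gripper=[0,0,0,0,0,0,0,0,0,0,0])

```text
time: 2.73
tool_pos: [0.537, 0.0393, 0.1559]
tcp_rot: [1.624, 2.079, 0.714]
wrist_force: [0.3, -0.4, -0.7]
width: -0.001
grip_force: 0.0
```

>>> jog_arm(turn=[[0,0,0]], delta_pos=[[0,0,0]], gripper=[0])

```text
time: 2.82
tool_pos: [0.5368, 0.0394, 0.1554]
tcp_rot: [1.624, 2.08, 0.714]
wrist_force: [1.0, -0.8, -0.3]
width: -0.005
grip_force: 0.0
```

```bash
python3 - <<'E'
from h import *
import cv2
s=read_state(); p=np.array([.5848,-.0519,.2509])
M=R.from_rotvec([0,0,-p[2]])
print(s["q"].round(3),s["wrist_force"],s["tool_pos"],"box",M.apply(s["tool_pos"]-[p[0],p[1],0])*1000)
print((M*R.from_rotvec(s["tcp_rot"])).as_matrix().round(3))
im=vision.read_camera("wrist"); cv2.imwrite("pics/w2.png",im[:,:,::-1])
E
```

```text
[-0.11  -0.284  2.44   0.56   0.407 -0.807] [ 0.97842948 -0.84316574 -0.31432284] [0.53683125 0.03935058 0.15537991] box [-23.81149647 100.30294883 155.37990803]
[[ 0.008  0.787  0.617]
 [ 1.    -0.004 -0.008]
 [-0.004  0.617 -0.787]]
```

View pics/w2.png

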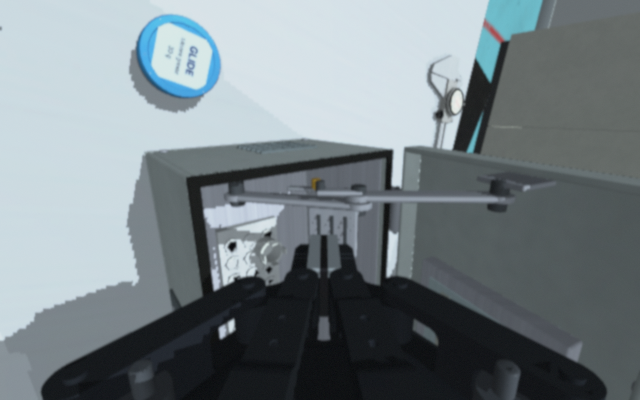

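The fingertips are about 6 mm short of the pad and 8 mm too far right. Some rows were cut short near the wrist singularity. I'll shift left and push slowly.

>>> jog_arm(turn=[[0,0,0],[0,0,0],[0,0,0],[0,0,0],[0,0,0],[0,0,0],[0,0,0],[0,0,0]], delta_pos=[[0.002,0,0],[0.002,0,0],[0.002,0,0],[0.002,0,0],[0,0.001,0.003],[0,0.001,0.003],[0,0.001,0.003],[0,0.001,0.003]], gripper=[0,0,0,0,0,0,0,0])

```text
time: 3.53
tool_pos: [0.5445, 0.0499, 0.1484]
tcp_rot: [1.625, 2.08, 0.715]
wrist_force: [-4.3, 2.2, 3.8]
width: -0.0
grip_force: 2.8
```

```bash
cat > st.py <<'E'
from h import *
s=read_state(); p=np.array([.5848,-.0519,.2509]); M=R.from_rotvec([0,0,-p[2]])
print(s["time"],s["q"].round(3),"F",s["wrist_force"].round(1),"box",(M.apply(s["tool_pos"]-[p[0],p[1],0])*1000).round(1),"z",(M*R.from_rotvec(s["tcp_rot"])).as_matrix()[:,2].round(2),s["width"])
E
python3 st.py
```

```text
3.5333 [-0.077 -0.253  2.433  0.554  0.373 -0.78 ] F [-4.3  2.2  3.8] box [-13.7 108.6 148.4] z [ 0.62 -0.01 -0.79] -4.521223883594671e-05
```

>>> jog_arm(turn=[[0,0,0],[0,0,0],[0,0,0]], delta_pos=[[0,0.001,0.003],[0,0.001,0.003],[0,0.001,0.003]], gripper=[0,0,0])

```text
time: 3.78
tool_pos: [0.5519, 0.0515, 0.1423]
tcp_rot: [1.625, 2.08, 0.713]
wrist_force: [-2.3, 0.9, 1.9]
width: 0.002
grip_force: 1.4
```

```bash
python3 st.py
```

```text
3.7833 [-0.07  -0.224  2.425  0.571  0.353 -0.795] F [-2.3  0.9  1.9] box [ -6.2 108.3 142.3] z [ 0.62 -0.01 -0.79] 0.002204464476127902
```

Force is falling as it nears dead centre. I'll go on a little.

>>> jog_arm(turn=[[0,0,0],[0,0,0],[0,0,0]], delta_pos=[[0,0.001,0.003],[0,0.001,0.003],[0,0,0]], gripper=[0,0,0])

```text
time: 4.03
tool_pos: [0.5574, 0.0524, 0.1388]
tcp_rot: [1.626, 2.079, 0.713]
wrist_force: [-0.3, -0.2, 0.6]
width: -0.001
grip_force: 0.0
```

```bash
python3 st.py; python3 - <<'E'
from h import *
import cv2
im=vision.read_camera("wrist"); cv2.imwrite("pics/w3.png",im[:,:,::-1])
E
```

```text
4.0333 [-0.065 -0.205  2.418  0.584  0.34  -0.805] F [-0.3 -0.2  0.6] box [ -0.7 107.8 138.8] z [ 0.62 -0.01 -0.79] -0.0013231861543700223
```

View pics/w3.png

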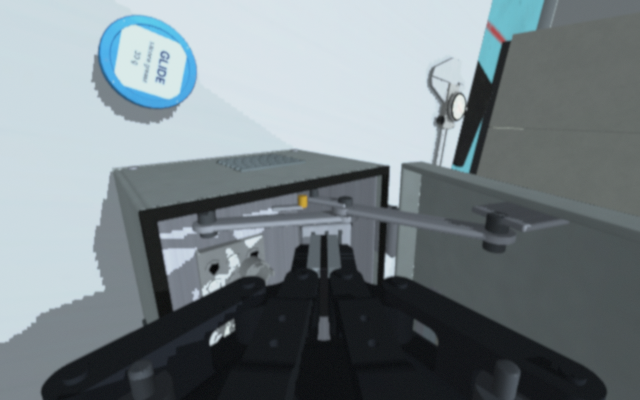

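The stay has folded past straight: the knuckle at (343,207) is now bent away and the lid is still up. I'll retreat and go above the bar.

```bash
python3 - <<'E'
from h import *
s=read_state(); p=[.5848,-.0519,.2509]
q0=R.from_rotvec(s["tcp_rot"])
w=lambda x:b2w(p,x)[0]
rows(s["tool_pos"],q0,[(w([-44,108,194]),Rt(p[2],35),4),(w([-15,40,310]),Rt(p[2],18),8),(w([35,0,350]),Rt(p[2],12),6)],3)
E
```

```text
"turn": [[0.013, 0.002, -0.001], [0.014, 0.002, -0.001], [0.013, 0.002, -0.001], [0.013, 0.003, -0.001], [0.037, -0.0, -0.0], [0.037, -0.0, -0.0], [0.037, -0.0, -0.0], [0.038, -0.0, -0.0], [0.037, -0.0, -0.0], [0.037, -0.0, -0.0], [0.037, -0.0, -0.0], [0.037, -0.001, -0.0], [0.017, 0.0, -0.0], [0.018, 0.0, -0.0], [0.017, 0.0, -0.0], [0.018, 0.0, -0.0], [0.017, 0.0, -0.0], [0.018, 0.0, -0.0]]
"delta_pos": [[-0.0, -0.0, -0.017], [-0.0, -0.0, -0.018], [-0.0, -0.001, -0.017], [-0.0, -0.001, -0.018], [-0.009, 0.011, -0.01], [-0.008, 0.011, -0.01], [-0.009, 0.011, -0.011], [-0.008, 0.01, -0.011], [-0.009, 0.01, -0.011], [-0.008, 0.009, -0.012], [-0.009, 0.009, -0.012], [-0.008, 0.008, -0.012], [-0.007, 0.01, -0.004], [-0.006, 0.01, -0.004], [-0.007, 0.01, -0.004], [-0.007, 0.01, -0.004], [-0.006, 0.01, -0.005], [-0.007, 0.009, -0.004]]
18 [ 0.6184107  -0.04322264  0.34966947]
```

>>> jog_arm(turn=[[0.013,0.002,-0.001],[0.014,0.002,-0.001],[0.013,0.002,-0.001],[0.013,0.003,-0.001],[0.037,0,0],[0.037,0,0],[0.037,0,0],[0.038,0,0],[0.037,0,0],[0.037,0,0],[0.037,0,0],[0.037,0,0],[0.017,0,0],[0.018,0,0],[0.017,0,0],[0.018,0,0],[0.017,0,0],[0.018,0,0],[0,0,0]], delta_pos=[[0,0,-0.017],[0,0,-0.018],[0,-0.001,-0.017],[0,-0.001,-0.018],[-0.009,0.011,-0.01],[-0.008,0.011,-0.01],[-0.009,0.011,-0.011],[-0.008,0.01,-0.011],[-0.009,0.01,-0.011],[-0.008,0.009,-0.012],[-0.009,0.009,-0.012],[-0.008,0.008,-0.012],[-0.007,0.01,-0.004],[-0.006,0.01,-0.004],[-0.007,0.01,-0.004],[-0.007,0.01,-0.004],[-0.006,0.01,-0.005],[-0.007,0.009,-0.004],[0,0,0]], gripper=[0,0,0,0,0.05,0.05,0.05,0.05,0.05,0.05,0.05,0.05,0.05,0.05,0.05,0.05,0.05,0.05,0.05])

```text
time: 5.67
tool_pos: [0.621, -0.044, 0.3516]
tcp_rot: [1.839, 2.37, 0.252]
wrist_force: [1.2, 0.7, -0.3]
width: 0.587
grip_force: 0.0
```

```bash
python3 st.py; python3 - <<'E'
from h import *
import cv2
s=read_state(); im=vision.read_camera("wrist")[:,:,::-1].copy(); c=wristcal(s)
p=[.5848,-.0519,.2509]
u=proj(c,b2w(p,[[43.4,58,313],[43.4,0,313],[43.4,-58,313]])); print(u.round())
for a in u: cv2.circle(im,tuple(int(v) for v in a),4,(0,0,255),1)
cv2.imwrite("pics/w4.png",im)
E
```

```text
5.6667 [-0.157 -0.017  1.714  0.087  1.25  -0.427] F [ 1.2  0.7 -0.3] box [ 37.   -1.3 351.6] z [ 0.21 -0.   -0.98] 0.5869973557923799
[[320. 128.]
 [321. 222.]
 [321. 301.]]
```

View pics/w4.png

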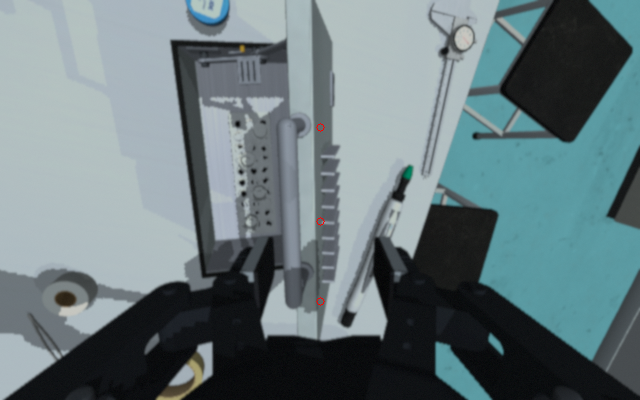

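The bar runs from (288,125) to (294,303), about 20 mm nearer the robot than predicted, so the lid has sagged a little. I'll fit its angle.

```bash
python3 - <<'E'
from h import *
s=read_state(); c=wristcal(s); p=[.5848,-.0519,.2509]
px=np.array([[288,123],[294,303]])
def bar(th,y,dyaw):
    a=np.radians(100.7)+th; X=80+197.2*np.cos(a); Z=119+197.2*np.sin(a)
    return np.array([[X-58*np.sin(dyaw),y+58,Z],[X+58*np.sin(dyaw),y-58,Z]])
r=least_squares(lambda v:(proj(c,b2w(p,bar(*v)))-px).ravel(),[.1,0,0],x_scale=[.1,10,.1])
print(r.x,r.fun.round(1),bar(*r.x).mean(0))
bb=bar(*r.x).mean(0); q0=R.from_rotvec(s["tcp_rot"]); Q=Rt(p[2]+r.x[2],12)
z=np.array([.208,0,-.978]); pre=bb-12*z; g=bb+19*z
print(pre,g)
rows(s["tool_pos"],q0,[(b2w(p,pre+[0,0,8])[0],Q,3),(b2w(p,g)[0],Q,6)],4)
E
```

```text
[1.01209546e-01 2.28528253e+00 1.05065946e-03] [ 0.2  2.4 -0.1 -3.3] [ 23.99587061   2.28528253 308.08034666]
[ 21.49987061   2.28528253 319.81634666] [ 27.94787061   2.28528253 289.49834666]
"turn": [[0.0006, 0.0, -0.0004], [0.0005, 0.0, -0.0003], [0.0006, 0.0, -0.0004], [-0.0, 0.0, 0.0], [-0.0, 0.0, 0.0], [-0.0, 0.0, 0.0], [-0.0, 0.0, 0.0], [-0.0, 0.0, 0.0], [-0.0, 0.0, 0.0]]
"delta_pos": [[0.0009, -0.0063, 0.0064], [0.0009, -0.0062, 0.0064], [0.0009, -0.0062, 0.0064], [0.0, -0.0003, 0.0065], [0.0, -0.0003, 0.0064], [0.0, -0.0003, 0.0065], [0.0, -0.0002, 0.0065], [0.0, -0.0003, 0.0065], [0.0, -0.0003, 0.0064]]
9 [ 0.61131373 -0.04278744  0.28952869]
```

>>> jog_arm(turn=[[0,0,0],[0,0,0],[0,0,0],[0,0,0],[0,0,0],[0,0,0],[0,0,0],[0,0,0],[0,0,0],[0,0,0],[0,0,0]], delta_pos=[[0.001,-0.0063,0.0064],[0.001,-0.0062,0.0064],[0.001,-0.0062,0.0064],[0,-0.0003,0.0065],[0,-0.0003,0.0065],[0,-0.0003,0.0065],[0,-0.0003,0.0065],[0,-0.0003,0.0065],[0,-0.0003,0.0065],[0,0,0],[0,0,0]], gripper=[0.05,0.05,0.05,0.05,0.05,0.05,0.05,0.05,0.05,0.03,0.03])

```text
time: 6.63
tool_pos: [0.6095, -0.042, 0.2879]
tcp_rot: [1.842, 2.374, 0.249]
wrist_force: [-0.8, 0.2, 0.4]
width: 0.35
grip_force: 0.0
```

>>> jog_arm(turn=[[0,0,0],[0,0,0],[0,0,0],[0,0,0],[0,0,0],[0,0,0]], delta_pos=[[0,0,0],[0,0,0],[0,0,0],[0,0,0],[0,0,0],[0,0,0]], gripper=[0.02,0.015,0.01,0.005,0.005,0.005], grip_force=30)

```text
time: 7.13
tool_pos: [0.61, -0.0422, 0.2894]
tcp_rot: [1.84, 2.372, 0.251]
wrist_force: [1.2, 0.2, 1.5]
width: 0.124
grip_force: 29.3
```

```bash
python3 st.py; python3 - <<'E'
from h import *
import cv2
im=vision.read_camera("wrist"); cv2.imwrite("pics/w5.png",im[:,:,::-1])
E
```

```text
7.1333 [-0.157 -0.015  1.823  0.092  1.142 -0.439] F [1.2 0.2 1.5] box [ 26.8   3.2 289.4] z [ 0.21  0.   -0.98] 0.12431554551386174
```

View pics/w5.png

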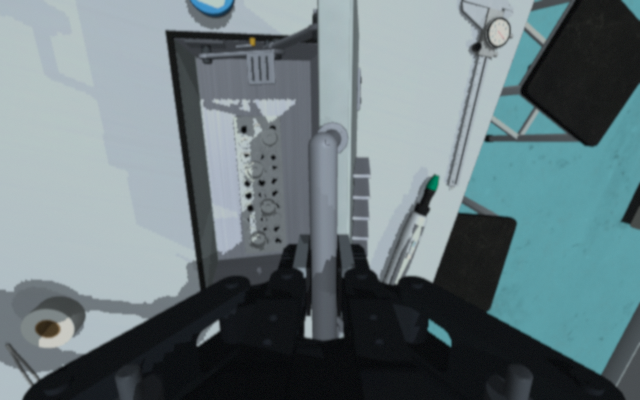

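The bar is gripped between the fingers (about 10.6 mm opening), and its radius from the hinge comes out at 197.5 mm as it should. Now I'll lower along the arc.

```bash
cat > arc.py <<'E'
from h import *
import sys
th1,n=float(sys.argv[1]),int(sys.argv[2]); off=float(sys.argv[3]) if len(sys.argv)>3 else 19
s=read_state(); p=np.array([.5848,-.0519,.2509]); M=R.from_rotvec([0,0,-p[2]]); q0=R.from_rotvec(s["tcp_rot"])
tb=M.apply(s["tool_pos"]-[p[0],p[1],0])*1000; zb=(M*q0).as_matrix()[:,2]
b=tb-off*zb; rel=b-[80,0,119]; r=np.hypot(rel[0],rel[2]); a=np.arctan2(rel[2],rel[0]); th0=a-np.radians(100.7)
print("radius",r,"th",th0,"F",s["wrist_force"].round(1),"width",s["width"],"q",s["q"].round(2))
rr=197.2
w=[]
for k in range(1,n+1):
    t=th0+(th1-th0)*k/n; A=np.radians(100.7)+t; R_=r+(rr-r)*k/n
    w.append((b2w(p,np.array([80+R_*np.cos(A),b[1],119+R_*np.sin(A)])+off*zb)[0],q0,1))
rows(s["tool_pos"],q0,w,4)
E
python3 arc.py 0.6 14
```

```text
radius 197.3995615632072 th 0.10711815393613722 F [ 0.5 -0.7  1.8] width 0.12435186601130416 q [-0.16 -0.01  1.82  0.09  1.14 -0.44]
"turn": [[0.0, 0.0, 0.0], [0.0, 0.0, 0.0], [0.0, 0.0, 0.0], [0.0, 0.0, 0.0], [0.0, 0.0, 0.0], [0.0, 0.0, 0.0], [0.0, 0.0, 0.0], [0.0, 0.0, 0.0], [0.0, 0.0, 0.0], [0.0, 0.0, 0.0], [0.0, 0.0, 0.0], [0.0, 0.0, 0.0], [0.0, 0.0, 0.0], [0.0, 0.0, 0.0]]
"delta_pos": [[0.0, -0.0069, 0.0007], [0.0, -0.0069, 0.001], [0.0, -0.0068, 0.0012], [0.0, -0.0068, 0.0014], [0.0, -0.0068, 0.0017], [0.0, -0.0067, 0.0019], [0.0, -0.0066, 0.0022], [0.0, -0.0065, 0.0023], [0.0, -0.0064, 0.0026], [0.0, -0.0064, 0.0029], [0.0, -0.0062, 0.003], [0.0, -0.0061, 0.0033], [0.0, -0.006, 0.0035], [0.0, -0.0059, 0.0037]]
14 [ 0.53011368 -0.0626594   0.23964324]
```

>>> jog_arm(turn=[[0,0,0],[0,0,0],[0,0,0],[0,0,0],[0,0,0],[0,0,0],[0,0,0],[0,0,0],[0,0,0],[0,0,0],[0,0,0],[0,0,0],[0,0,0],[0,0,0]], delta_pos=[[0,-0.0069,0.0007],[0,-0.0069,0.001],[0,-0.0068,0.0012],[0,-0.0068,0.0014],[0,-0.0068,0.0017],[0,-0.0067,0.0019],[0,-0.0066,0.0022],[0,-0.0065,0.0023],[0,-0.0064,0.0026],[0,-0.0064,0.0029],[0,-0.0062,0.003],[0,-0.0061,0.0033],[0,-0.006,0.0035],[0,-0.0059,0.0037]], gripper=[0.005,0.005,0.005,0.005,0.005,0.005,0.005,0.005,0.005,0.005,0.005,0.005,0.005,0.005])

```text
time: 8.35
tool_pos: [0.5293, -0.0631, 0.2384]
tcp_rot: [1.841, 2.373, 0.249]
wrist_force: [1.5, -4.6, 0.5]
width: 0.13
grip_force: 30.6
```

```bash
python3 arc.py 1.0 12
```

```text
radius 196.92044016382104 th 0.6075671810466414 F [ 1.5 -4.6  0.5] width 0.12981489018269632 q [-0.23 -0.14  2.03  0.11  1.07 -0.52]
"turn": [[0.0, 0.0, 0.0], [0.0, 0.0, 0.0], [0.0, 0.0, 0.0], [0.0, 0.0, 0.0], [0.0, 0.0, 0.0], [0.0, 0.0, 0.0], [0.0, 0.0, 0.0], [0.0, 0.0, 0.0], [0.0, 0.0, 0.0], [0.0, 0.0, 0.0], [0.0, 0.0, 0.0], [0.0, 0.0, 0.0]]
"delta_pos": [[0.0, -0.0053, 0.0036], [0.0, -0.0052, 0.0038], [0.0, -0.0051, 0.004], [0.0, -0.0049, 0.0041], [0.0, -0.0049, 0.0043], [0.0, -0.0046, 0.0045], [0.0, -0.0045, 0.0045], [0.0, -0.0044, 0.0048], [0.0, -0.0042, 0.0049], [0.0, -0.0041, 0.005], [0.0, -0.0038, 0.0051], [0.0, -0.0038, 0.0053]]
12 [ 0.48823908 -0.0736475   0.17430091]
```

>>> jog_arm(turn=[[0,0,0],[0,0,0],[0,0,0],[0,0,0],[0,0,0],[0,0,0],[0,0,0],[0,0,0],[0,0,0],[0,0,0],[0,0,0],[0,0,0]], delta_pos=[[0,-0.0053,0.0036],[0,-0.0052,0.0038],[0,-0.0051,0.004],[0,-0.0049,0.0041],[0,-0.0049,0.0043],[0,-0.0046,0.0045],[0,-0.0045,0.0045],[0,-0.0044,0.0048],[0,-0.0042,0.0049],[0,-0.0041,0.005],[0,-0.0038,0.0051],[0,-0.0038,0.0053]], gripper=[0.005,0.005,0.005,0.005,0.005,0.005,0.005,0.005,0.005,0.005,0.005,0.005])

```text
time: 9.35
tool_pos: [0.4882, -0.0734, 0.1741]
tcp_rot: [1.841, 2.373, 0.249]
wrist_force: [2.4, -5.3, -0.1]
width: 0.128
grip_force: 30.3
```

```bash
python3 arc.py 1.31 12
```

```text
radius 197.13872809821243 th 1.0010091240364443 F [ 2.4 -5.3 -0.1] width 0.127516079779186 q [-0.27 -0.16  2.18  0.13  0.95 -0.59]
"turn": [[-0.0, -0.0, 0.0], [0.0, 0.0, 0.0], [0.0, 0.0, 0.0], [0.0, 0.0, 0.0], [0.0, 0.0, 0.0], [0.0, 0.0, 0.0], [0.0, 0.0, 0.0], [0.0, 0.0, 0.0], [0.0, 0.0, 0.0], [0.0, 0.0, 0.0], [0.0, 0.0, 0.0], [0.0, 0.0, 0.0]]
"delta_pos": [[-0.0, -0.0028, 0.0042], [-0.0, -0.0027, 0.0044], [-0.0, -0.0025, 0.0043], [-0.0, -0.0025, 0.0045], [-0.0, -0.0023, 0.0045], [-0.0, -0.0022, 0.0046], [-0.0, -0.0021, 0.0046], [-0.0, -0.002, 0.0047], [-0.0, -0.0018, 0.0047], [-0.0, -0.0018, 0.0048], [-0.0, -0.0016, 0.0048], [-0.0, -0.0015, 0.0048]]
12 [ 0.47477868 -0.07679196  0.11503332]
```

>>> jog_arm(turn=[[0,0,0],[0,0,0],[0,0,0],[0,0,0],[0,0,0],[0,0,0],[0,0,0],[0,0,0],[0,0,0],[0,0,0],[0,0,0],[0,0,0]], delta_pos=[[0,-0.0028,0.0042],[0,-0.0027,0.0044],[0,-0.0025,0.0043],[0,-0.0025,0.0045],[0,-0.0023,0.0045],[0,-0.0022,0.0046],[0,-0.0021,0.0046],[0,-0.002,0.0047],[0,-0.0018,0.0047],[0,-0.0018,0.0048],[0,-0.0016,0.0048],[0,-0.0015,0.0048]], gripper=[0.005,0.005,0.005,0.005,0.005,0.005,0.005,0.005,0.005,0.005,0.005,0.005])

```text
time: 10.35
tool_pos: [0.4746, -0.0765, 0.115]
tcp_rot: [1.842, 2.374, 0.249]
wrist_force: [2.3, -5.3, -1.1]
width: 0.124
grip_force: 29.8
```

```bash
python3 arc.py 1.36 6
```

```text
radius 197.2918411984928 th 1.3102826679927657 F [ 2.3 -5.3 -1.1] width 0.12352621007737517 q [-0.29 -0.12  2.26  0.15  0.83 -0.63]
"turn": [[0.0, 0.0, 0.0], [0.0, 0.0, 0.0], [0.0, 0.0, 0.0], [0.0, 0.0, 0.0], [0.0, 0.0, 0.0], [0.0, 0.0, 0.0]]
"delta_pos": [[-0.0, -0.0004, 0.0016], [-0.0, -0.0005, 0.0016], [-0.0, -0.0004, 0.0015], [-0.0, -0.0004, 0.0016], [-0.0, -0.0003, 0.0016], [-0.0, -0.0004, 0.0016]]
6 [ 0.47427422 -0.07660585  0.10516083]
```

>>> jog_arm(turn=[[0,0,0],[0,0,0],[0,0,0],[0,0,0],[0,0,0]], delta_pos=[[0,-0.0004,0.0016],[0,-0.0004,0.0016],[0,-0.0004,0.0016],[0,-0.0004,0.0016],[0,0,0]], gripper=[0.005,0.005,0.005,0.005,0.005])

```text
time: 10.77
tool_pos: [0.4744, -0.0766, 0.1091]
tcp_rot: [1.841, 2.374, 0.249]
wrist_force: [-2.0, -5.2, 4.4]
width: 0.123
grip_force: 30.5
```

```bash
python3 arc.py 1.36 6|head -1
```

```text
radius 197.1996959338861 th 1.3398084637163723 F [-2.  -5.2  4.4] width 0.12276963454756334 q [-0.29 -0.11  2.26  0.15  0.82 -0.63]
```

Upward force is appearing, so the lid has met the gasket. I'll press a little further.

>>> jog_arm(turn=[[0,0,0],[0,0,0],[0,0,0]], delta_pos=[[0,0,0.001],[0,0,0.001],[0,0,0]], gripper=[0.005,0.005,0.005])

```text
time: 11.02
tool_pos: [0.4744, -0.0766, 0.1088]
tcp_rot: [1.841, 2.376, 0.248]
wrist_force: [-11.6, -4.3, 20.4]
width: 0.127
grip_force: 32.1
```

The lid is firmly seated. I'll release with a small opening and retreat along the tool axis.

>>> jog_arm(turn=[[0,0,0],[0,0,0],[0,0,0],[0,0,0],[0,0,0],[0,0,0],[0,0,0],[0,0,0],[0,0,0],[0,0,0],[0,0,0],[0,0,0],[0,0,0],[0,0,0]], delta_pos=[[0,0,-0.001],[0,0,0],[0,0,0],[0,0,0],[0,0,-0.004],[0,0,-0.008],[0,0,-0.012],[0,0,-0.015],[0,0,-0.015],[0,0,-0.015],[0,0,-0.015],[0,0,-0.015],[0,0,-0.015],[0,0,0]], gripper=[0.005,0.024,0.024,0.024,0.024,0.024,0.024,0.024,0.024,0.024,0.024,0.024,0.024,0.024])

```text
time: 12.18
tool_pos: [0.454, -0.083, 0.2239]
tcp_rot: [1.837, 2.369, 0.253]
wrist_force: [0.8, -0.3, 0.8]
width: 0.283
grip_force: 0.0
```

```bash
python3 - <<'E'
from h import *
import cv2
s=read_state(); im=vision.read_camera("wrist")[:,:,::-1].copy(); c=wristcal(s)
u=proj(c,b2w([.5848,-.0519,.2509],[[-117,58,127],[-117,0,127]])); print(u.round(),s["wrist_force"])
for a in u: cv2.circle(im,tuple(int(v) for v in a),4,(0,0,255),1)
t=vision.read_camera("top")[100:300,200:520,::-1]
cv2.imwrite("pics/end.png",np.vstack([cv2.resize(im,(480,300)),cv2.resize(t,(480,300))]))
E
```

```text
[[319. 128.]
 [319. 200.]] [ 0.80023345 -0.25110112  0.75680271]
```

View pics/end.png

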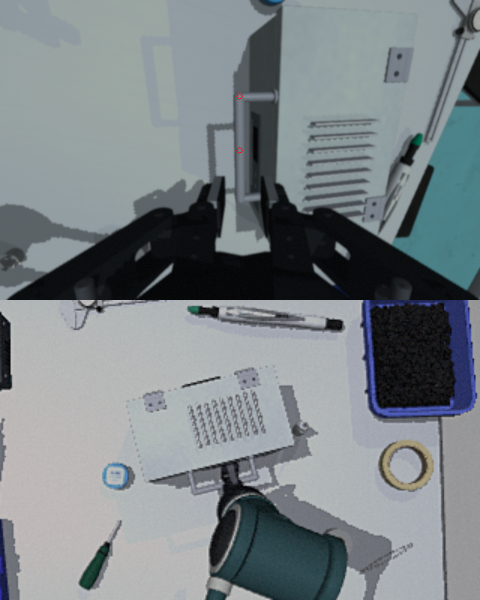

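The lid is shut: the bar sits at its predicted shut position (239,97)–(239,150). The tin and bottle stand where they were, and the gripper is clear.

```bash
python3 -c "
from workcell import ticket
print(ticket.finish_job())"
```

```text
the job is handed in; nothing more can be done
None
```

I pushed the stay through, lowered the lid by its bar until it was fully shut, and handed the job in at about 12 s. The grease tin and glue bottle had not moved in the last pictures; the label roll was hidden behind the arm in that view and the housings were under the lid, so I could not check those, and the hand-in gave no verdict.

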